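# Nip a circuit board in the notched board holder

### The job

Clamp the circuit board in the board holder: lift the release bar clear of its notched racks, hold it up while you slide the carriage until its sprung jaw presses the board against the rear jaw, then let go so that the bar catches the nearest notch that keeps the board nipped between the jaws. Go by feel: the jaw's spring must stay partly compressed, with a few newtons on the board, and must never be driven hard to its end; do not force the carriage while the bar is down in a notch, and leave the other things on the bench alone.

Things in the scene. Friction and masses are not known exactly. Their poses are not given: they have to be found in the camera images.
- holder: Board holder, a fixed aluminium base plate 160 x 320 mm with two steel guide rails. Origin on the bench under its middle; z up, y along the slide: the carriage closes towards +y. The board lies on two black strips, tops 38 mm above the bench. The rear jaw (rubber-faced block 50 mm wide, top 50 mm up) is screwed down with its face somewhere from y = 75 to 110 mm, not reported.
- racks (a point): Point on the bench midway between the two flat steel racks, at the first teeth (holder x = 0, y = -70 mm), axes like the holder's. The racks run along y at x = +66 and -66 mm. Square teeth stand up from them: 8 mm high, 2.5 mm thick, 6 mm from tooth to tooth (first centre at this point's y, 18 teeth towards +y), gaps 3.5 mm. On the -y side of the first tooth is a plain 46 mm loading gap.
- carriage: Sliding carriage, an aluminium bridge 124 x 50 x 10 mm on two shoes, 0.5 kg, axes like the holder's. Origin at the middle of the bridge's top face, 50 mm above the bench, holder x = 0, y = -100 (fully open) to +15 mm; it starts in the loading gap, y = -100 to -82 mm. It drags with about 2 N when slid.
- jaw_free (a point): Point fixed to the carriage, 45 mm in front (+y) of its origin, 41 mm above the bench, where the rubber face of the sprung front jaw stands when free. The jaw is a plate 50 mm wide, 20 mm high; it gives 9 mm towards the carriage: 1.5 N to start it, then 0.95 N per mm, 10 N at its end, solid beyond.
- release_bar: Release bar, a plain steel bail over the carriage: cross rod 12 mm thick, 132 mm long along x, a leg down at each end. Origin at the rod's middle (take it there from above, fingers closing along y), 34 mm above the carriage's top, 84 mm above the bench when fully down. It lifts straight up by at most 12 mm against a spring (6 N at the bottom, 9 N at the top) and drops when let go.
- bar_pins (a point): Point on the release bar 60 mm under the rod's middle, at the height of its two locking pins (round-tipped, 2.5 mm thick, at the feet of the legs, straight below the rod). Down, they sit between the rack teeth; with the bar up by 6 mm or more they clear them. Resting on a tooth they hold the bar up by 6 mm; a nudge of a few mm or the jaw's spring lets them drop.
- board: The circuit board to clamp, 90 mm (x) x 65 mm (y) x 2 mm, 90 g, origin at its middle, lying loose on the support strips in the holder between the two jaws, its long sides towards the jaws. At the start its far edge is 3 to 34 mm short of the rear jaw; the front jaw pushes it the rest of the way (under 1 N).
- spare_board: A smaller loose circuit board 70 x 55 x 2 mm on the mat beyond the open end of the holder; bystander, origin at its middle.
- solvent: A small loose clear jar with a green cap, 54 mm in diameter, 90 mm high, standing beyond the rear-jaw end of the holder; bystander, origin under its middle.
- screwdriver: A loose small screwdriver, 140 mm long, lying along the robot's side of the holder; bystander, origin near its middle.
- tip_tin: A loose flat tin, 56 mm in diameter, 18 mm high, beside the holder on the side away from the robot; bystander, origin under its middle.
- screw_dish: A loose small steel dish, 66 mm in diameter, 18 mm high, beside the holder on the side away from the robot; bystander, origin under its middle.
- spray_can: A loose green spray can with a white cap, 66 mm in diameter, 210 mm high, standing well to the left (+y) of the mat; bystander, origin under its middle.
- desk_fan: A loose small green desk fan, 100 mm square, 112 mm high, standing to the right (-y) of the mat; bystander, origin under its middle.
- tweezer_stand: A loose round black stand, 64 mm in diameter, with upright tweezers, 130 mm high, standing to the right (-y) of the mat; bystander, origin under its middle.
Things that resemble listed ones, but are neither listed nor needed, are in the scene too. What is shaped like the board but green or red is not meant.

How it is judged:
By the outcome, as a careful person would: the job done as asked, in the order asked, and still so for the second after the job is handed in, with the robot touching nothing.
It also fails if it takes over 54 s, if anything falls off the work surface, if the arm or the gripper's body presses on something with over 40 N, if the wrist force passes 120 N, or if a joint passes its speed limit or range.

### The arm

A 6-joint arm with a two-finger parallel gripper is mounted at the origin on the work surface. World frame = base frame: x ahead of the robot, y to its left, z up, the work surface at z = 0. Lengths are in m, angles in degrees, forces in N, time in s.
With the tool pointing down it reaches from about 0.375 to 0.9 m from the base axis. Payload 3.1 kg.
Tool frame: the origin (TCP) lies on the centre line of the jaws, within the pads' length; the fingertips stand 25 mm ahead of it and the grasp point (between the pads) lies 6 mm ahead of it; z points along the fingers, y is the line along which they close (so a half turn about z gives the same grasp; the last joint's range is limited). The gripper opens to 87 mm and grips with 3 to 60 N. Pads are 19 mm wide; open, the fingers measure 117 mm over their backs; the gripper's body (75 mm by 190 mm) begins 51 mm behind the grasp point.
Start: joints at [66.205, 30.224, 82.088, -0, 67.689, -10.227], TCP at [0.147, 0.608, 0.248] pointing down, gripper open.
Joint ranges: [-176.69, 176.69], [-43.24, 126.21], [12.49, 139.97], [-82, 262], [0, 151.66], [-163.58, 163.58]. Speed limits (degrees/s): [159.86, 159.86, 180, 180, 180, 180].

### API

Orientations are given as a 3x3 rotation matrix whose columns are the frame's x, y, z axes.
In Python, from rig import * gives the robot as it stands.
- The arm moves only by the tool step_arm, never from a script. Its argument "steps" is a list of rows, each a list of 7 numbers: the shift along the tool's x, y, z normalised to -1 to 1, where 1 is 0.3 m, then the turn, a rotation vector about the tool's x, y, z normalised to -1 to 1, where 1 is 45 degrees, then the gripper's target within -1 to 1 (shut at 1, half-way at 0, fully open at -1). A call has 1 to 8 rows; each row is the pose to reach, as a shift and turn from the pose commanded when the call began, along the tool's axes at that moment; what a row does not reach only later rows make up. A row lasts 1/12 s, in which the tool goes at most 41.7 mm and 7.16 degrees, less where a joint would pass 70% of its speed; a pose out of reach is approached as far as the arm can. A call with a number of a shift or a turn outside -1 to 1 is refused whole. A call with a gripper value outside its range is refused whole. The fingers move at their own pace and stop on an object; the grip force is fixed at half the most. Time passes only in rows, so rows that repeat a pose let the fingers close. It gives the time, the measured TCP pose, the force, the opening and the grip force at its end, in the units of the state.
- read_state(): the state, without advancing time (a new reading comes with each control period).
- capture(name): name is "scene" or "top" or "wrist"; returns a dict with "image" (420x560x3 uint8, red, green, blue), "vertical_fov" (degrees; the focal length in pixels is half the picture's height over the tangent of half this angle, whatever the lens; pixels are square), "cx", "cy" (the principal point, pixels), "world_from_camera" (4x4, takes a point from camera to world coordinates); the wrist camera has in their place "T_tool_cam" (4x4, takes a point from camera to tool coordinates, whose origin is the TCP and whose axes are the flange's). Camera axes: x right, y down, z forward; pixel columns grow to the right and rows downward; lengths in m; the calibration is good to about 2 mm. A picture is of the moment at which its call begins: read the wrist's pose just before it. There is no depth.
- hand_in(): hands the job in; it is judged then, once.
The state is a dict: "time_s": time; "joint_positions": joint angles; "qvel": joint speeds; "tau": joint torques, N m; "position": TCP position; "tcp_rot": TCP orientation; "force": force on the tool from outside, world axes, zero at the start; "moment": the same for the moment, N m; "opening": opening from 0.0 (shut) to 1.0 (fully open); "grasp_force": force on a finger pad.
Only numpy, scipy, OpenCV 4.12 (cv2) and the standard library are available. Lean on these libraries where they do the work, as an engineer would, in place of code of your own. Each camera call takes 0.05 s, during which the arm holds its last target. There are 200 camera calls.

## Working session

There is one attempt and no reset: what is moved stays moved. The work goes in short steps, Python scripts to look and compute and a tool call to move; the robot and the scene stay as the last step left them, time stands still between calls to the robot, and variables do not carry over. Pictures are saved under pics/ and viewed, at most 10 in all, crops included, and the job is handed in when it is done.

Besides the shell and the picture viewer there is one more tool, called after "Emit:" by a JSON object that holds its "name" and its "arguments", one argument or row to a line. step_arm: Moves the arm, as the interface text tells. Scaled input: -1 to 1 covers 0.3 m each way for a shift and 45 degrees each way for a turn. Its arguments: {"type":"object","properties":{"steps":{"type":"array"}},"required":["steps"]}

```bash
mkdir -p pics; ls
cat > h.py <<'E'
from rig import *
import numpy as np, cv2
def save(c,n): cv2.imwrite(f'pics/{n}.png',c['image'][:,:,::-1])
def ray(c,u,v,T=None):
    T=c['world_from_camera'] if T is None else T
    T=np.array(T); f=210/np.tan(np.radians(c['vertical_fov'])/2)
    d=T[:3,:3]@np.array([(u-c['cx'])/f,(v-c['cy'])/f,1]); return T[:3,3],d
def onz(c,u,v,z,T=None):
    o,d=ray(c,u,v,T); return o+d*(z-o[2])/d[2]
def pix(c,p,T=None):
    T=np.array(c['world_from_camera'] if T is None else T); f=210/np.tan(np.radians(c['vertical_fov'])/2)
    q=T[:3,:3].T@(np.array(p)-T[:3,3]); return f*q[0]/q[2]+c['cx'],f*q[1]/q[2]+c['cy']
def wristT(s,c):
    T=np.eye(4);T[:3,:3]=s['tcp_rot'];T[:3,3]=s['position'];return T@np.array(c['T_tool_cam'])
E
python3 - <<'E'
from h import *
import pickle
s=read_state();print({k:np.round(v,3).tolist() for k,v in s.items()})
D={}
for n in('top','scene'):
    c=capture(n);save(c,n);D[n]=c
    print(n,c['vertical_fov'],c['cx'],c['cy'],np.round(c['world_from_camera'],3).tolist())
pickle.dump(D,open('d.pkl','wb'))
E
```

```text
pics
{'time_s': 0.0, 'joint_positions': [66.207, 30.28, 82.156, -0.001, 67.688, -10.226], 'qvel': [-0.033, 0.057, 0.027, -0.043, -0.05, -0.078], 'tau': [-0.001, -44.003, -17.66, 0.063, 0.058, -0.0], 'position': [0.146, 0.607, 0.247], 'tcp_rot': [[-0.972, 0.235, -0.001], [0.235, 0.972, -0.002], [0.0, -0.002, -1.0]], 'force': [-0.202, 0.128, 0.165], 'moment': [-0.051, -0.012, -0.045], 'grasp_force': 0.0, 'opening': 1.002}
top 43.24529130892695 283.48671209748744 207.97020848231705 [[0.012, -0.99, 0.143, 0.265], [-1.0, -0.011, 0.007, -0.001], [-0.005, -0.143, -0.99, 1.585], [0.0, 0.0, 0.0, 1.0]]
scene 45.119374374840085 281.3583160422563 215.58476285212964 [[-0.565, 0.701, -0.436, 1.087], [0.825, 0.481, -0.296, 0.436], [0.002, -0.527, -0.85, 1.32], [0.0, 0.0, 0.0, 1.0]]
```

View pics/top.png

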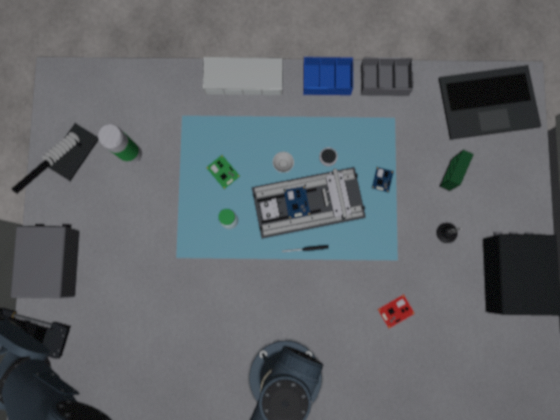

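View pics/scene.png

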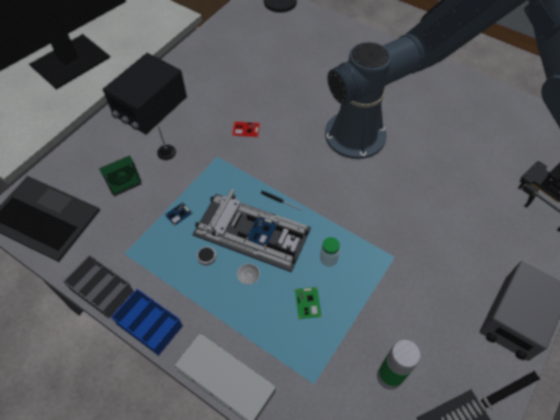

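Top view: the candidates for the board are blue (297,202) in the holder (chosen: it is blue and lies between the jaws), dark-blue spare board (383,179) on the mat, green (222,172) and red (397,311) decoys. The carriage with release bar is at about (346,193), on the -y (right) end. I'll check this in one close crop.

Run:
```python
from h import *
import pickle
D=pickle.load(open('d.pkl','rb'))
im=D['top']['image'][150:250,240:400,::-1]
cv2.imwrite('pics/crop.png',cv2.resize(im,None,fx=5,fy=5,interpolation=cv2.INTER_CUBIC))
```

```text
(no output)
```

View pics/crop.png

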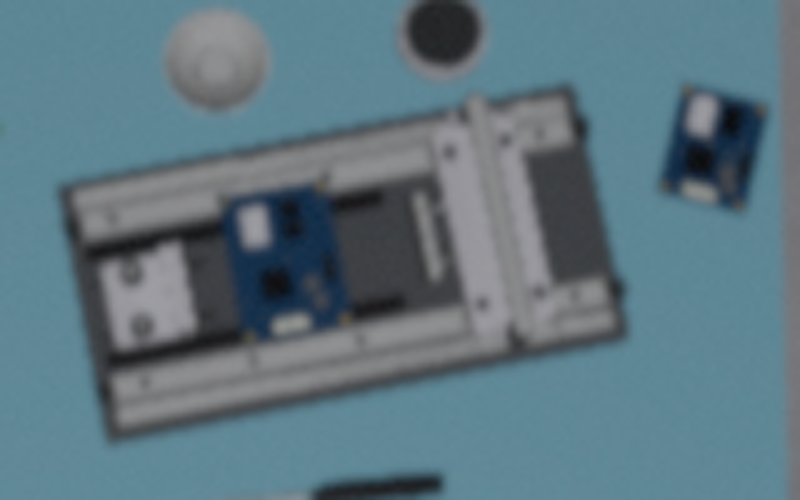

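The crop confirms it: the blue board (285,262) lies between the rear jaw (150,295) and the sprung jaw (430,235). The carriage plate is lilac, and the rod runs from (477,97) to (518,342).

Run:
```python
from h import *
import pickle
c=pickle.load(open('d.pkl','rb'))['top']
P=lambda u,v,z:onz(c,240+u/5-.4,150+v/5-.4,z)[:2]
q=np.array([P(*p,0.012) for p in[(63,188),(570,88),(625,335),(110,438)]])
print('base',q.round(4).tolist(),q.mean(0).round(4))
d=(q[0]+q[3]-q[1]-q[2]);print('len',np.linalg.norm(d)/2,'yaw',np.degrees(np.arctan2(-d[0],d[1])))
a,b=P(477,97,.085),P(518,342,.085);print('rod',(a+b)/2,np.linalg.norm(a-b),np.degrees(np.arctan2((a-b)[1],(a-b)[0])))
bd=np.array([P(*p,.04) for p in[(222,200),(325,185),(350,318),(250,335)]]);print('board',bd.mean(0))
y=np.radians(9);
```

```text
base [[0.5549, 0.1046], [0.62, -0.2017], [0.4694, -0.2336], [0.404, 0.0734]] [ 0.5121 -0.0643]
len 0.3135319533457737 yaw 12.015237933429594
rod [ 0.52642084 -0.15024015] 0.14434572934260212 9.226672369957887
board [ 0.5085305  -0.03033628]
```

Emit:
{"name": "step_arm", "arguments": {
  "steps": [
    [-0.578,-0.667,-0.06,0,0,0,-1],
    [-0.578,-0.667,-0.06,0,0,0,-1],
    [-0.578,-0.667,-0.06,0,0,0,-1],
    [-0.578,-0.667,-0.06,0,0,0,-1],
    [-0.578,-0.667,-0.06,0,0,0,-1],
    [-0.578,-0.667,-0.06,0,0,0,-1],
    [-0.578,-0.667,-0.06,0,0,0,-1]
  ]
}}

```text
time_s: 0.68
position: [0.269, 0.3683, 0.2654]
tcp_rot: [[-0.972, 0.237, -0.001], [0.237, 0.972, -0.003], [-0.0, -0.003, -1.0]]
force: [0.2, 0.3, 0.4]
opening: 0.998
grasp_force: 0.0
```

Emit:
{"name": "step_arm", "arguments": {
  "steps": [
    [-0.578,-0.667,-0.06,0,0,0,-1],
    [-0.578,-0.667,-0.06,0,0,0,-1],
    [-0.578,-0.667,-0.06,0,0,0,-1],
    [-0.578,-0.667,-0.06,0,0,0,-1],
    [-0.578,-0.667,-0.06,0,0,0,-1],
    [-0.578,-0.667,-0.06,0,0,0,-1],
    [-0.578,-0.667,-0.06,0,0,0,-1]
  ]
}}

```text
time_s: 1.27
position: [0.3924, 0.1333, 0.284]
tcp_rot: [[-0.971, 0.238, 0.003], [0.238, 0.971, -0.002], [-0.003, -0.001, -1.0]]
force: [0.2, 0.3, 0.5]
opening: 0.997
grasp_force: 0.0
```

Emit:
{"name": "step_arm", "arguments": {
  "steps": [
    [-0.578,-0.667,-0.06,0,0,-0.569,-1],
    [-0.578,-0.667,-0.06,0,0,-0.569,-1],
    [-0.578,-0.667,-0.06,0,0,-0.569,-1],
    [-0.578,-0.667,-0.06,0,0,-0.569,-1],
    [-0.578,-0.667,-0.06,0,0,-0.569,-1],
    [-0.578,-0.667,-0.06,0,0,-0.569,-1],
    [-0.578,-0.667,-0.06,0,0,-0.569,-1],
    [-0.578,-0.667,-0.06,0,0,-0.569,-1]
  ]
}}

```text
time_s: 1.93
position: [0.5154, -0.1046, 0.302]
tcp_rot: [[-0.979, -0.204, 0.005], [-0.204, 0.979, -0.005], [-0.004, -0.006, -1.0]]
force: [1.4, -0.5, 1.1]
opening: 1.001
grasp_force: 0.0
```

Run:
```python
from h import *
import pickle
s=read_state();c=capture('wrist');save(c,'w1')
pickle.dump((s,c),open('w1.pkl','wb'))
print({k:np.round(s[k],3).tolist() for k in('time_s','joint_positions','position','tcp_rot','force','qvel')})
print(np.round(c['T_tool_cam'],3).tolist(),c['vertical_fov'])
```

```text
{'time_s': 1.933, 'joint_positions': [-23.586, 18.736, 92.567, -0.137, 68.312, -125.282], 'position': [0.515, -0.105, 0.302], 'tcp_rot': [[-0.979, -0.204, 0.005], [-0.204, 0.979, -0.005], [-0.004, -0.006, -1.0]], 'force': [1.392, -0.489, 1.066], 'qvel': [3.746, -2.209, 5.698, 3.367, 2.594, 3.225]}
[[-0.001, -0.966, -0.26, 0.072], [1.0, -0.001, -0.0, -0.001], [-0.0, -0.26, 0.966, -0.138], [0.0, 0.0, 0.0, 1.0]] 70.45713409984313
```

View pics/w1.png

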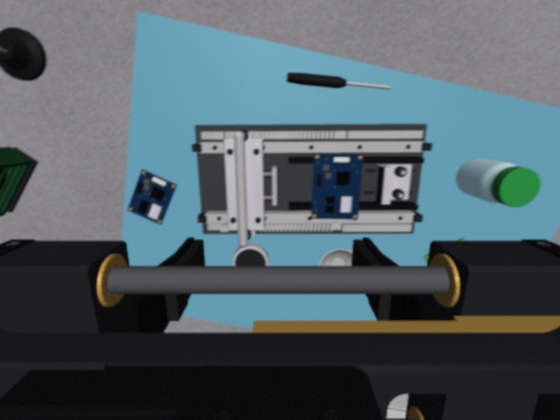

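Wrist view: the rod runs (239,135) to (244,245) on the carriage, the front jaw is at (272,187), the board at (338,186), the rear jaw at (395,184) and the holder corners at (197,126) and (425,125). A zoom will give finer pixels.

Run:
```python
from h import *
import pickle
s,c=pickle.load(open('w1.pkl','rb'))
im=c['image'][115:257,190:440,::-1]
cv2.imwrite('pics/w1c.png',cv2.resize(im,None,fx=3.2,fy=3.2,interpolation=cv2.INTER_CUBIC))
```

```text
(no output)
```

View pics/w1c.png

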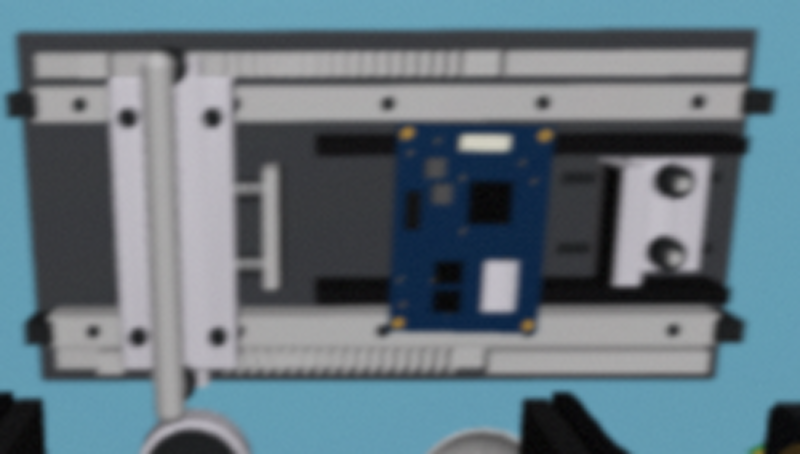

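```bash
cat > est.py <<'E'
from h import *
import pickle
s,c=pickle.load(open('w1.pkl','rb'));T=wristT(s,c)
P=lambda u,v,z:onz(c,190+u/3.2-.35,115+v/3.2-.35,z,T)[:2]
q=np.array([P(*p,.012) for p in[(17,33),(755,30),(713,378),(43,378)]])
d=q[1]+q[2]-q[0]-q[3];e=q[2]+q[3]-q[0]-q[1];o=q.mean(0)
print('base',o,np.linalg.norm(d)/2,np.linalg.norm(e)/2,'yaw',np.degrees(np.arctan2(-d[0],d[1])),np.degrees(np.arctan2(e[1],e[0])))
t=np.arctan2(-d[0],d[1]);X=np.array([np.cos(t),np.sin(t)]);Y=np.array([-np.sin(t),np.cos(t)])
H=lambda p:np.round([(p-o)@X*1000,(p-o)@Y*1000],1)
a,b=P(157,56,.086),P(170,416,.086);m=(a+b)/2;print('rod',a,b,m,np.linalg.norm(a-b),np.degrees(np.arctan2((b-a)[1],(b-a)[0])),H(m))
for n,l,z in[('car',[(110,80),(235,75),(237,365),(125,365)],.05),('board',[(398,125),(555,130),(535,332),(388,328)],.04),('rear',[(602,165),(600,285)],.05),('front',[(278,165),(278,290)],.051)]:
    print(n,[H(P(*p,z)).tolist() for p in l])
E
python3 est.py
```

```text
base [ 0.50785942 -0.06268306] 0.31828939190696814 0.1583560525549746 yaw 11.842720545123903 11.97176605885896
rod [ 0.45759878 -0.16439232] [ 0.59330584 -0.13597816] [ 0.52545231 -0.15018524] 0.1386498154705436 11.825674928971235 [ -0.7 -89.3]
car [[-60.4, -113.1], [-62.3, -63.2], [59.5, -64.3], [59.5, -112.7]]
board [[-41.7, 3.3], [-39.5, 68.3], [47.9, 65.9], [46.0, 1.5]]
rear [[-26.2, 85.7], [24.2, 89.1]]
front [[-26.6, -46.2], [25.9, -46.4]]
```

Emit:
{"name": "step_arm", "arguments": {
  "steps": [
    [0,0,0,0,0,0,-1],
    [0,0,0,0,0,0,-1],
    [0,0,0,0,0,0,-1]
  ]
}}

```text
time_s: 2.23
position: [0.5104, -0.0965, 0.3013]
tcp_rot: [[-0.978, -0.21, -0.001], [-0.21, 0.978, 0.001], [0.001, 0.001, -1.0]]
force: [0.6, 0.6, 0.1]
opening: 0.999
grasp_force: 0.0
```

```bash
cat > to.py <<'E'
from h import *
import sys
s=read_state();R=np.array(s['tcp_rot'])
d=np.array([float(a) for a in sys.argv[1:4]])-s['position']
print('t',s['time_s'],'pos',np.round(s['position'],4),'yaw',np.degrees(np.arctan2(-R[0,1],R[1,1])),'z',R[:,2].round(4),'rows',(R.T@d/.3).round(4),'F',np.round(s['force'],2),np.round(s['joint_positions'],1))
E
python3 to.py .5255 -.1505 .15; python3 to.py .5255 -.1505 .09
```

```text
t 2.2333 pos [ 0.5104 -0.0965  0.3013] yaw 12.122929574699125 z [-1.4e-03  8.0e-04 -1.0e+00] rows [-0.012 -0.187  0.504] F [0.58 0.56 0.06] [ -23.1   18.4   93.2    0.    68.5 -125.2]
t 2.2333 pos [ 0.5104 -0.0965  0.3013] yaw 12.122929574699125 z [-1.4e-03  8.0e-04 -1.0e+00] rows [-0.0123 -0.1872  0.704 ] F [0.58 0.56 0.06] [ -23.1   18.4   93.2    0.    68.5 -125.2]
```

Emit:
{"name": "step_arm", "arguments": {
  "steps": [
    [-0.012,-0.187,0.504,0,0,0,-1],
    [-0.012,-0.187,0.504,0,0,0,-1],
    [-0.012,-0.187,0.504,0,0,0,-1],
    [-0.012,-0.187,0.504,0,0,0,-1],
    [-0.012,-0.187,0.504,0,0,0,-1],
    [-0.012,-0.187,0.504,0,0,0,-1],
    [-0.012,-0.187,0.504,0,0,0,-1],
    [-0.012,-0.187,0.504,0,0,0,-1]
  ]
}}

```text
time_s: 2.9
position: [0.5278, -0.1516, 0.1531]
tcp_rot: [[-0.978, -0.21, 0.004], [-0.21, 0.978, -0.002], [-0.004, -0.003, -1.0]]
force: [-0.2, 0.4, -0.5]
opening: 0.999
grasp_force: 0.0
```

```bash
python3 - <<'E'
from h import *
import pickle
s=read_state();c=capture('wrist');pickle.dump((s,c),open('w2.pkl','wb'));T=wristT(s,c)
for p in[(.5255,-.1505,.084),(.4611,-.1640,.084),(.5901,-.1369,.084)]:print(pix(c,p,T))
save(c,'w2');print(s['qvel'])
E
python3 to.py .5255 -.1505 .09
```

```text
(np.float64(281.07213364551444), np.float64(228.7350856383316))
(np.float64(281.7088988611352), np.float64(136.2442811955998))
(np.float64(280.59936387253083), np.float64(307.84220535632056))
[-0.18108101 -0.61326704 -0.06459402 -0.1079759  -0.28161939 -0.04903358]
t 2.95 pos [ 0.5279 -0.1517  0.1532] yaw 12.112923240429113 z [ 0.0045 -0.0022 -1.    ] rows [0.0077 0.0063 0.2106] F [-0.74 -0.08 -0.04] [ -27.7   31.9   98.3    0.    49.6 -129.8]
```

View pics/w2.png

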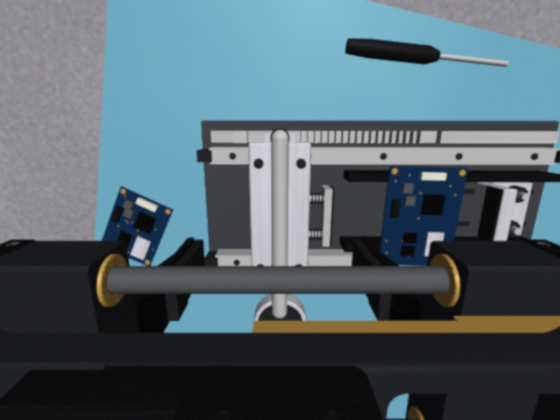

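The rod shows at columns 272–289, rows 130–318, centred on column 280.5 where I predicted 281. Descending.

Emit:
{"name": "step_arm", "arguments": {
  "steps": [
    [0.005,0.005,0.1,0,0,0,-1],
    [0.005,0.005,0.2,0,0,0,-1],
    [0.005,0.005,0.2,0,0,0,-1],
    [0.005,0.005,0.2,0,0,0,-1],
    [0.005,0.005,0.2,0,0,0,-1],
    [0.005,0.005,0.2,0,0,0,-1]
  ]
}}

```text
time_s: 3.45
position: [0.5263, -0.1515, 0.0927]
tcp_rot: [[-0.978, -0.209, 0.004], [-0.209, 0.978, -0.002], [-0.003, -0.003, -1.0]]
force: [0.3, 0.3, 0.0]
opening: 0.998
grasp_force: 0.0
```

```bash
python3 to.py .5255 -.1505 .09
```

```text
t 3.45 pos [ 0.5263 -0.1515  0.0927] yaw 12.056810743906837 z [ 0.004  -0.0021 -1.    ] rows [0.002  0.0039 0.0089] F [0.32 0.34 0.03] [ -27.8   37.5  100.5    0.    41.7 -129.8]
```

Emit:
{"name": "step_arm", "arguments": {
  "steps": [
    [0.002,0.004,0.01,0,0,0,1],
    [0.002,0.004,0.01,0,0,0,1],
    [0.002,0.004,0.01,0,0,0,1],
    [0.002,0.004,0.01,0,0,0,1],
    [0.002,0.004,0.01,0,0,0,1],
    [0.002,0.004,0.01,0,0,0,1],
    [0.002,0.004,0.01,0,0,0,1],
    [0.002,0.004,0.01,0,0,0,1]
  ]
}}

```text
time_s: 4.12
position: [0.524, -0.15, 0.0873]
tcp_rot: [[-0.978, -0.209, -0.0], [-0.209, 0.978, 0.0], [0.0, 0.0, -1.0]]
force: [0.3, -0.5, -0.1]
opening: 0.48
grasp_force: 0.0
```

```bash
python3 to.py .5255 -.1505 .09
```

```text
t 4.1167 pos [ 0.524  -0.15    0.0873] yaw 12.03712561171096 z [-2.e-04  1.e-04 -1.e+00] rows [-0.0045 -0.0028 -0.0091] F [ 0.27 -0.45 -0.05] [ -27.7   38.   100.9   -0.    41.2 -129.8]
```

Emit:
{"name": "step_arm", "arguments": {
  "steps": [
    [0,0,-0.008,0,0,0,1],
    [0,0,-0.008,0,0,0,1],
    [0,0,-0.008,0,0,0,1],
    [0,0,-0.008,0,0,0,1],
    [0,0,-0.008,0,0,0,1],
    [0,0,-0.008,0,0,0,1],
    [0,0,-0.008,0,0,0,1],
    [0,0,-0.008,0,0,0,1]
  ]
}}

```text
time_s: 4.78
position: [0.5242, -0.1502, 0.0898]
tcp_rot: [[-0.978, -0.209, 0.0], [-0.209, 0.978, -0.0], [-0.0, -0.001, -1.0]]
force: [0.7, -2.6, -0.5]
opening: 0.124
grasp_force: 30.0
```

```bash
python3 to.py .5255 -.1505 .09
```

```text
t 4.7833 pos [ 0.5242 -0.1502  0.0898] yaw 12.041772998319134 z [ 3.e-04 -5.e-04 -1.e+00] rows [-0.0041 -0.0017 -0.0006] F [ 0.72 -2.63 -0.47] [ -27.7   37.7  100.8   -0.    41.5 -129.8]
```

Emit:
{"name": "step_arm", "arguments": {
  "steps": [
    [0,0,-0.015,0,0,0,1],
    [0,0,-0.03,0,0,0,1],
    [0,0,-0.03,0,0,0,1],
    [0,0,-0.03,0,0,0,1],
    [0,0,-0.03,0,0,0,1],
    [0,0,-0.03,0,0,0,1]
  ]
}}

```text
time_s: 5.28
position: [0.5241, -0.1499, 0.0985]
tcp_rot: [[-0.978, -0.208, 0.0], [-0.208, 0.978, 0.0], [-0.0, 0.0, -1.0]]
force: [2.0, -2.2, -7.6]
opening: 0.124
grasp_force: 30.0
```

```bash
python3 to.py .5242 -.1502 .099
```

```text
t 5.2833 pos [ 0.5241 -0.1499  0.0985] yaw 12.031639355965403 z [ 0.e+00  1.e-04 -1.e+00] rows [-0.0002 -0.0009 -0.0017] F [ 2.03 -2.21 -7.63] [ -27.7   36.9  100.6    0.    42.6 -129.8]
```

Emit:
{"name": "step_arm", "arguments": {
  "steps": [
    [0,0.0167,0,0,0,0,1],
    [0,0.0333,0,0,0,0,1],
    [0,0.05,0,0,0,0,1],
    [0,0.0667,0,0,0,0,1],
    [0,0.0833,0,0,0,0,1],
    [0,0.1,0,0,0,0,1],
    [0,0.1167,0,0,0,0,1],
    [0,0.1333,0,0,0,0,1]
  ]
}}

```text
time_s: 5.95
position: [0.5156, -0.1102, 0.0988]
tcp_rot: [[-0.978, -0.209, 0.0], [-0.209, 0.978, -0.0], [-0.0, -0.0, -1.0]]
force: [2.4, -2.1, -8.2]
opening: 0.125
grasp_force: 30.0
```

```bash
cat > f.py <<'E'
from h import *
s=read_state();R=np.array(s['tcp_rot']);Y=np.array([-np.sin(np.radians(11.85)),np.cos(np.radians(11.85))]);X=np.array([Y[1],-Y[0]])
p=np.array(s['position'][:2])-[.50786,-.06268];F=np.array(s['force'])
print('t',round(s['time_s'],2),'holder xy mm',(p@X*1000).round(1),(p@Y*1000).round(2),'z',round(s['position'][2],4),'Fx',(F[:2]@X).round(2),'Fy',(F[:2]@Y).round(2),'Fz',round(F[2],2),'open',s['opening'],s['grasp_force'])
E
python3 f.py
```

```text
t 5.95 holder xy mm -2.2 -48.14 z 0.0988 Fx 1.88 Fy -2.52 Fz -8.17 open 0.1251008443691682 29.9771129200235
```

Emit:
{"name": "step_arm", "arguments": {
  "steps": [
    [0,0.01,0,0,0,0,1],
    [0,0.02,0,0,0,0,1],
    [0,0.03,0,0,0,0,1],
    [0,0.04,0,0,0,0,1],
    [0,0.05,0,0,0,0,1],
    [0,0.057,0,0,0,0,1],
    [0,0.057,0,0,0,0,1],
    [0,0.057,0,0,0,0,1]
  ]
}}

```text
time_s: 6.62
position: [0.512, -0.0935, 0.0987]
tcp_rot: [[-0.978, -0.208, -0.0], [-0.208, 0.978, 0.001], [0.0, 0.001, -1.0]]
force: [3.5, 0.8, -7.7]
opening: 0.118
grasp_force: 30.0
```

```bash
python3 f.py
python3 - <<'E'
from h import *
import pickle
s=read_state();c=capture('wrist');pickle.dump((s,c),open('w3.pkl','wb'));save(c,'w3')
E
```

```text
t 6.62 holder xy mm -2.3 -31.04 z 0.0987 Fx 3.63 Fy 0.05 Fz -7.69 open 0.11818829880852813 29.977953156922013
```

View pics/w3.png

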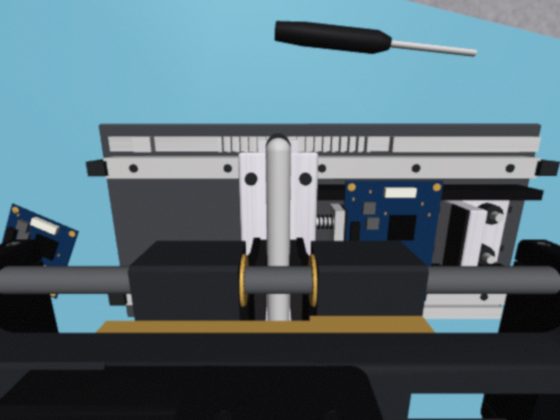

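The jaw face (340,215) has reached the board's front edge (346). The board's far edge (439) is about 5–8 mm from the rear jaw face (447). From here I go slowly, by feel.

Emit:
{"name": "step_arm", "arguments": {
  "steps": [
    [0,0.0033,0,0,0,0,1],
    [0,0.0067,0,0,0,0,1],
    [0,0.01,0,0,0,0,1],
    [0,0.0133,0,0,0,0,1]
  ]
}}

```text
time_s: 7.0
position: [0.5114, -0.0905, 0.0988]
tcp_rot: [[-0.978, -0.209, 0.0], [-0.209, 0.978, -0.0], [-0.0, -0.0, -1.0]]
force: [2.1, -2.9, -7.7]
opening: 0.123
grasp_force: 30.0
```

```bash
python3 f.py
```

```text
t 7.0 holder xy mm -2.2 -27.91 z 0.0988 Fx 1.5 Fy -3.24 Fz -7.66 open 0.12315181509998929 29.976651803590357
```

Emit:
{"name": "step_arm", "arguments": {
  "steps": [
    [0,0.0033,0,0,0,0,1],
    [0,0.0067,0,0,0,0,1]
  ]
}}

```text
time_s: 7.17
position: [0.5109, -0.0883, 0.0988]
tcp_rot: [[-0.978, -0.209, 0.0], [-0.209, 0.978, -0.0], [-0.0, -0.0, -1.0]]
force: [2.7, -2.6, -8.2]
opening: 0.128
grasp_force: 30.0
```

```bash
python3 f.py
```

```text
t 7.17 holder xy mm -2.3 -25.7 z 0.0988 Fx 2.07 Fy -3.07 Fz -8.24 open 0.1281039626415699 29.97661030618474
```

Emit:
{"name": "step_arm", "arguments": {
  "steps": [
    [0,0.0033,0,0,0,0,1],
    [0,0.0067,0,0,0,0,1]
  ]
}}

```text
time_s: 7.33
position: [0.5105, -0.0863, 0.0988]
tcp_rot: [[-0.978, -0.209, 0.0], [-0.209, 0.978, -0.0], [-0.0, -0.0, -1.0]]
force: [2.3, -2.3, -6.7]
opening: 0.126
grasp_force: 30.0
```

```bash
python3 f.py
```

```text
t 7.33 holder xy mm -2.2 -23.62 z 0.0988 Fx 1.77 Fy -2.7 Fz -6.74 open 0.1260044462721402 29.976737445686013
```

Emit:
{"name": "step_arm", "arguments": {
  "steps": [
    [0,0.0033,0,0,0,0,1],
    [0,0.0067,0,0,0,0,1]
  ]
}}

```text
time_s: 7.5
position: [0.5101, -0.0842, 0.0988]
tcp_rot: [[-0.978, -0.209, 0.0], [-0.209, 0.978, -0.0], [-0.0, -0.0, -1.0]]
force: [3.4, -1.9, -7.8]
opening: 0.124
grasp_force: 30.0
```

```bash
python3 f.py
```

```text
t 7.5 holder xy mm -2.3 -21.54 z 0.0988 Fx 2.92 Fy -2.53 Fz -7.78 open 0.12422359845914145 29.976778017589822
```

Emit:
{"name": "step_arm", "arguments": {
  "steps": [
    [0,0.0033,0,0,0,0,1]
  ]
}}

```text
time_s: 7.58
position: [0.5099, -0.0832, 0.0988]
tcp_rot: [[-0.978, -0.209, 0.0], [-0.209, 0.978, -0.0], [-0.0, -0.0, -1.0]]
force: [2.5, -2.4, -7.3]
opening: 0.125
grasp_force: 30.0
```

```bash
python3 f.py
```

```text
t 7.58 holder xy mm -2.3 -20.53 z 0.0988 Fx 1.99 Fy -2.83 Fz -7.3 open 0.12450099158606455 29.976690678158775
```

Emit:
{"name": "step_arm", "arguments": {
  "steps": [
    [0,0.0033,0,0,0,0,1]
  ]
}}

```text
time_s: 7.67
position: [0.5097, -0.0823, 0.0987]
tcp_rot: [[-0.978, -0.209, 0.0], [-0.209, 0.978, -0.0], [-0.0, -0.0, -1.0]]
force: [3.1, -2.9, -8.6]
opening: 0.124
grasp_force: 30.0
```

```bash
python3 f.py
```

```text
t 7.67 holder xy mm -2.3 -19.57 z 0.0987 Fx 2.42 Fy -3.44 Fz -8.6 open 0.12415823174459067 29.97673160629347
```

Emit:
{"name": "step_arm", "arguments": {
  "steps": [
    [0,0.0033,0,0,0,0,1]
  ]
}}

```text
time_s: 7.75
position: [0.5095, -0.0813, 0.0988]
tcp_rot: [[-0.978, -0.209, 0.0], [-0.209, 0.978, -0.0], [-0.0, -0.0, -1.0]]
force: [2.4, -1.8, -7.6]
opening: 0.123
grasp_force: 30.0
```

```bash
python3 f.py
```

```text
t 7.75 holder xy mm -2.3 -18.54 z 0.0988 Fx 2.0 Fy -2.27 Fz -7.63 open 0.12256451916861258 29.976698700338602
```

Emit:
{"name": "step_arm", "arguments": {
  "steps": [
    [0,0.0033,0,0,0,0,1]
  ]
}}

```text
time_s: 7.83
position: [0.5093, -0.0806, 0.0988]
tcp_rot: [[-0.978, -0.209, 0.0], [-0.209, 0.978, -0.0], [-0.0, -0.0, -1.0]]
force: [2.6, -3.9, -7.4]
opening: 0.125
grasp_force: 30.0
```

```bash
python3 f.py
```

```text
t 7.83 holder xy mm -2.2 -17.79 z 0.0988 Fx 1.74 Fy -4.37 Fz -7.36 open 0.1245309836303605 29.975110724335536
```

Emit:
{"name": "step_arm", "arguments": {
  "steps": [
    [0,0.0033,0,0,0,0,1]
  ]
}}

```text
time_s: 7.92
position: [0.5092, -0.0798, 0.0988]
tcp_rot: [[-0.978, -0.209, 0.0], [-0.209, 0.978, -0.001], [-0.0, -0.001, -1.0]]
force: [1.4, -4.9, -7.9]
opening: 0.125
grasp_force: 30.0
```

```bash
python3 f.py
python3 - <<'E'
from h import *
import pickle
s,c=pickle.load(open('w3.pkl','rb'));T=wristT(s,c)
Y=np.array([-np.sin(np.radians(11.85)),np.cos(np.radians(11.85))]);o=np.array([.50786,-.06268])
for n,u,v,z in[('rearface',447,205,.05),('brdfar',439,200,.04),('brdfront',346,200,.04),('jaw',344,220,.051),('rod',278,210,.0923)]:print(n,((onz(c,u,v,z,T)[:2]-o)@Y*1e3).round(1))
s=read_state();c=capture('wrist');pickle.dump((s,c),open('w4.pkl','wb'))
cv2.imwrite('pics/w4.png',cv2.resize(c['image'][130:320,250:510,::-1],None,fx=3,fy=3,interpolation=cv2.INTER_CUBIC))
E
```

```text
t 7.92 holder xy mm -2.2 -17.01 z 0.0988 Fx 0.38 Fy -5.13 Fz -7.94 open 0.12511458776350973 29.97426598914899
rearface 77.8
brdfar 77.7
brdfront 14.6
jaw 11.5
rod -31.6
```

View pics/w4.png

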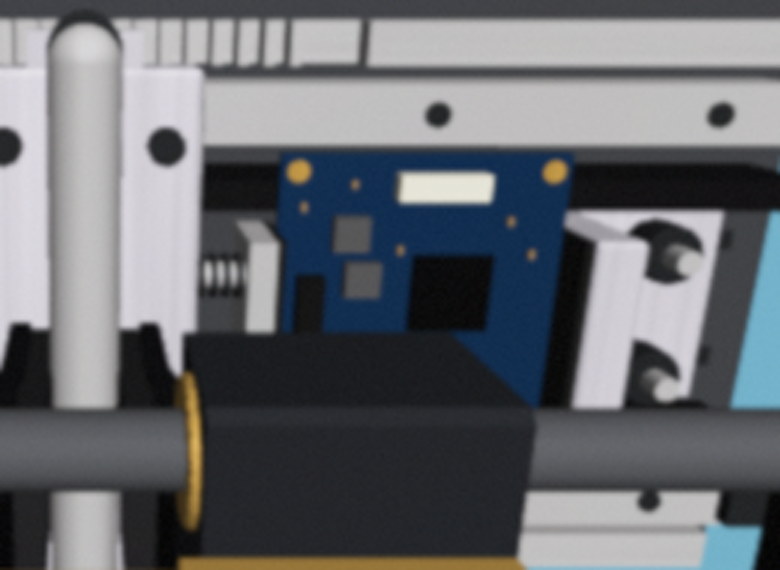

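The board now sits flat between both jaws: front edge at crop (283,270), far edge at (570,270) on the rear rubber. The force has risen to 5.1 N, so the jaw spring has started. Next I check the notch phase from the teeth seen beside the rod, at crop (160–290,45).

Run:
```python
from h import *
import pickle
s,c=pickle.load(open('w4.pkl','rb'));T=wristT(s,c)
Y=np.array([-np.sin(np.radians(11.85)),np.cos(np.radians(11.85))]);X=np.array([Y[1],-Y[0]]);o=np.array([.50786,-.06268])
g=cv2.cvtColor(c['image'],cv2.COLOR_RGB2GRAY)
H=lambda u,v,z:((onz(c,u,v,z,T)[:2]-o)@Y*1e3).round(1)
for v in(139,142,145,148):
    print(v,g[v,288:380].tolist())
print('x at z.03',[((onz(c,330,v,.03,T)[:2]-o)@X*1e3).round(1) for v in(136,140,146,152)])
for z in(.028,.03,.032):print(z,[H(u,145,z) for u in(302,311,320,328,337,346,371)])
print('rod',H(278.3,150,.0928),H(278.3,230,.0928))
s,c=pickle.load(open('w1.pkl','rb'))
g=cv2.cvtColor(c['image'],cv2.COLOR_RGB2GRAY)
```

```text
139 [124, 166, 186, 192, 189, 181, 175, 185, 193, 196, 197, 199, 199, 188, 161, 168, 191, 197, 198, 198, 198, 193, 167, 139, 167, 192, 198, 198, 199, 198, 188, 146, 128, 166, 193, 198, 200, 198, 191, 164, 122, 130, 172, 192, 198, 197, 197, 186, 143, 103, 138, 179, 195, 197, 198, 191, 163, 111, 96, 148, 184, 196, 196, 196, 197, 197, 196, 197, 198, 197, 196, 198, 196, 196, 195, 196, 197, 196, 197, 196, 191, 168, 118, 74, 84, 138, 176, 187, 192, 190, 192, 191]
142 [86, 102, 166, 200, 210, 210, 210, 210, 209, 206, 199, 197, 197, 184, 155, 166, 190, 198, 199, 198, 196, 189, 162, 137, 168, 191, 198, 198, 199, 196, 183, 143, 131, 170, 194, 197, 198, 197, 188, 156, 116, 135, 177, 195, 197, 198, 194, 180, 133, 101, 146, 183, 195, 198, 197, 188, 152, 100, 102, 157, 189, 197, 197, 196, 197, 195, 195, 195, 196, 194, 196, 196, 195, 198, 194, 195, 196, 196, 197, 196, 188, 154, 103, 71, 93, 153, 183, 191, 191, 191, 191, 191]
145 [159, 125, 131, 178, 204, 209, 209, 209, 209, 206, 200, 199, 196, 185, 158, 170, 191, 198, 198, 197, 197, 189, 158, 138, 169, 193, 198, 198, 197, 194, 178, 140, 136, 174, 1
[... 545 characters left out ...]
 191, 197, 197, 197, 184, 140, 94, 118, 168, 192, 197, 197, 197, 198, 197, 197, 197, 196, 196, 197, 197, 197, 196, 197, 197, 198, 196, 196, 195, 181, 135, 83, 77, 122, 167, 189, 193, 193, 193, 192, 193]
x at z.03 [np.float64(-70.5), np.float64(-67.9), np.float64(-63.9), np.float64(-59.9)]
0.028 [np.float64(-1.3), np.float64(4.9), np.float64(11.1), np.float64(16.6), np.float64(22.7), np.float64(28.9), np.float64(46.1)]
0.03 [np.float64(-1.4), np.float64(4.7), np.float64(10.8), np.float64(16.2), np.float64(22.4), np.float64(28.5), np.float64(45.4)]
0.032 [np.float64(-1.6), np.float64(4.5), np.float64(10.5), np.float64(15.9), np.float64(22.0), np.float64(28.0), np.float64(44.8)]
rod -17.6 -17.5
```

The teeth put the carriage at about y = -16 ±1 mm, with the jaw just touching. The next notch closing is -13, for about 4 mm of compression. I'll advance 3 mm and check by feel.

Emit:
{"name": "step_arm", "arguments": {
  "steps": [
    [0,0.0033,0,0,0,0,1],
    [0,0.0067,0,0,0,0,1],
    [0,0.0107,0,0,0,0,1],
    [0,0.0107,0,0,0,0,1],
    [0,0.0107,0,0,0,0,1]
  ]
}}

```text
time_s: 8.38
position: [0.5086, -0.0771, 0.0989]
tcp_rot: [[-0.978, -0.209, 0.001], [-0.209, 0.978, -0.001], [-0.0, -0.001, -1.0]]
force: [2.0, -6.3, -8.1]
opening: 0.123
grasp_force: 30.0
```

```bash
python3 f.py;python3 - <<'E'
from h import *
import pickle
s=read_state();c=capture('wrist');pickle.dump((s,c),open('w5.pkl','wb'));T=wristT(s,c)
Y=np.array([-np.sin(np.radians(11.85)),np.cos(np.radians(11.85))]);o=np.array([.50786,-.06268])
H=lambda u,v,z:((onz(c,u,v,z,T)[:2]-o)@Y*1e3).round(2)
g=cv2.cvtColor(c['image'],cv2.COLOR_RGB2GRAY).astype(float)
r=g[143:149].mean(0);print(r[190:360].astype(int).tolist())
r2=g[160:200].mean(0);print('rodprof',r2[262:296].astype(int).tolist())
print('scale mm/px',H(301,145,.03)-H(300,145,.03),'u280->',H(280,145,.03),'rod u280',H(280,180,.0928),H(281,180,.0928))
E
```

```text
t 8.38 holder xy mm -2.3 -14.26 z 0.0989 Fx 0.67 Fy -6.57 Fz -8.11 open 0.12341082482393018 29.972185153746977
[191, 190, 191, 193, 194, 195, 187, 153, 106, 98, 138, 176, 191, 195, 196, 185, 145, 102, 116, 163, 187, 195, 196, 193, 176, 133, 109, 148, 180, 192, 195, 197, 191, 165, 127, 130, 168, 189, 194, 196, 197, 189, 156, 128, 159, 186, 194, 195, 197, 197, 187, 153, 141, 171, 191, 195, 196, 197, 195, 181, 154, 167, 189, 195, 195, 197, 198, 199, 202, 206, 208, 208, 208, 208, 199, 164, 123, 123, 145, 163, 175, 184, 190, 196, 201, 207, 211, 214, 214, 213, 214, 212, 210, 207, 204, 198, 189, 176, 154, 129, 139, 181, 204, 209, 209, 209, 208, 196, 167, 173, 192, 198, 198, 198, 197, 190, 163, 148, 174, 194, 197, 198, 197, 195, 181, 144, 145, 179, 195, 197, 197, 196, 187, 152, 118, 153, 186, 196, 197, 196, 192, 174, 127, 111, 161, 191, 197, 196, 195, 186, 145, 98, 114, 166, 191, 196, 196, 196, 195, 195, 195, 195, 195, 194, 195, 195, 194, 194, 194, 194]
rodprof [217, 217, 208, 174, 131, 122, 134, 146, 156, 164, 170, 175, 181, 186, 190, 192, 193, 193, 192, 191, 190, 187, 184, 180, 173, 163, 152, 147, 171, 200, 212, 214, 212, 210]
scale mm/px 0.6799999999999999 u280-> -13.67 rod u280 -13.98 -13.49
```

Teeth to rod measures the pins at about -13.5. I'll move another 0.8 mm, then lower gently with the bar still held and feel whether the pins enter the gap.

Emit:
{"name": "step_arm", "arguments": {
  "steps": [
    [0,0.003,0,0,0,0,1],
    [0,0.003,0,0,0,0,1],
    [0,0.003,0,0,0,0,1]
  ]
}}

```text
time_s: 8.68
position: [0.5085, -0.0765, 0.0989]
tcp_rot: [[-0.978, -0.209, 0.001], [-0.209, 0.978, -0.002], [-0.0, -0.002, -1.0]]
force: [1.1, -6.5, -7.4]
opening: 0.128
grasp_force: 30.0
```

```bash
python3 f.py
```

```text
t 8.68 holder xy mm -2.2 -13.66 z 0.0989 Fx -0.24 Fy -6.57 Fz -7.39 open 0.12831912299991594 29.97491896385327
```

Emit:
{"name": "step_arm", "arguments": {
  "steps": [
    [0,0,0.006,0,0,0,1],
    [0,0,0.012,0,0,0,1],
    [0,0,0.012,0,0,0,1],
    [0,0,0.012,0,0,0,1]
  ]
}}

```text
time_s: 9.02
position: [0.5085, -0.0765, 0.0953]
tcp_rot: [[-0.978, -0.209, 0.001], [-0.209, 0.978, -0.002], [-0.0, -0.002, -1.0]]
force: [1.9, -6.9, -7.8]
opening: 0.123
grasp_force: 30.0
```

```bash
python3 f.py
```

```text
t 9.02 holder xy mm -2.2 -13.66 z 0.0953 Fx 0.4 Fy -7.18 Fz -7.79 open 0.12326267534988786 29.98055772506632
```

Emit:
{"name": "step_arm", "arguments": {
  "steps": [
    [0,0,0.004,0,0,0,1],
    [0,0,0.004,0,0,0,1],
    [0,0,0.004,0,0,0,1]
  ]
}}

```text
time_s: 9.27
position: [0.5085, -0.0765, 0.0942]
tcp_rot: [[-0.978, -0.209, 0.001], [-0.209, 0.978, -0.002], [-0.0, -0.002, -1.0]]
force: [2.0, -6.9, -6.9]
opening: 0.125
grasp_force: 30.0
```

```bash
python3 f.py
```

```text
t 9.27 holder xy mm -2.2 -13.64 z 0.0942 Fx 0.49 Fy -7.15 Fz -6.93 open 0.1246828120048995 29.98249651689548
```

Emit:
{"name": "step_arm", "arguments": {
  "steps": [
    [0,0,0.004,0,0,0,1],
    [0,0,0.004,0,0,0,1],
    [0,0,0.004,0,0,0,1]
  ]
}}

```text
time_s: 9.52
position: [0.5085, -0.0765, 0.093]
tcp_rot: [[-0.978, -0.209, 0.001], [-0.209, 0.978, -0.002], [-0.0, -0.002, -1.0]]
force: [1.1, -7.6, -5.5]
opening: 0.125
grasp_force: 30.0
```

```bash
python3 f.py
```

```text
t 9.52 holder xy mm -2.2 -13.66 z 0.093 Fx -0.52 Fy -7.61 Fz -5.54 open 0.1253296684453257 29.98445919540245
```

The pins are about 3 mm down in the gap without resting on a tooth. I'll let go.

Emit:
{"name": "step_arm", "arguments": {
  "steps": [
    [0,0,0,0,0,0,0.2],
    [0,0,0,0,0,0,0.2],
    [0,0,0,0,0,0,0.2],
    [0,0,0,0,0,0,0.2],
    [0,0,0,0,0,0,0.2],
    [0,0,0,0,0,0,0.2],
    [0,0,0,0,0,0,0.2]
  ]
}}

```text
time_s: 10.1
position: [0.508, -0.0751, 0.0929]
tcp_rot: [[-0.978, -0.209, -0.0], [-0.209, 0.978, 0.0], [0.0, 0.0, -1.0]]
force: [-0.2, 0.3, 0.4]
opening: 0.391
grasp_force: 0.0
```

```bash
python3 f.py
```

```text
t 10.1 holder xy mm -2.5 -12.2 z 0.0929 Fx -0.15 Fy 0.33 Fz 0.44 open 0.39125022710825574 0.0
```

Emit:
{"name": "step_arm", "arguments": {
  "steps": [
    [0,0,-0.03,0,0,0,0.2],
    [0,0,-0.1,0,0,0,0.2],
    [0,0,-0.2,0,0,0,0.2],
    [0,0,-0.2,0,0,0,0.2],
    [0,0,-0.2,0,0,0,0.2],
    [0,0,-0.2,0,0,0,0.2],
    [0,0,-0.2,0,0,0,0.2]
  ]
}}

```text
time_s: 10.68
position: [0.5074, -0.0752, 0.1522]
tcp_rot: [[-0.978, -0.208, -0.002], [-0.208, 0.978, 0.001], [0.001, 0.001, -1.0]]
force: [-0.4, 0.5, 0.3]
opening: 0.404
grasp_force: 0.0
```

```bash
python3 f.py;python3 - <<'E'
from h import *
import pickle
s=read_state();c=capture('wrist');pickle.dump((s,c),open('w6.pkl','wb'))
cv2.imwrite('pics/w6.png',cv2.resize(c['image'][100:330,140:480,::-1],None,fx=2.3,fy=2.3,interpolation=cv2.INTER_CUBIC))
E
```

```text
t 10.68 holder xy mm -3.0 -12.12 z 0.1522 Fx -0.33 Fy 0.53 Fz 0.27 open 0.40374636419278404 0.0
```

View pics/w6.png

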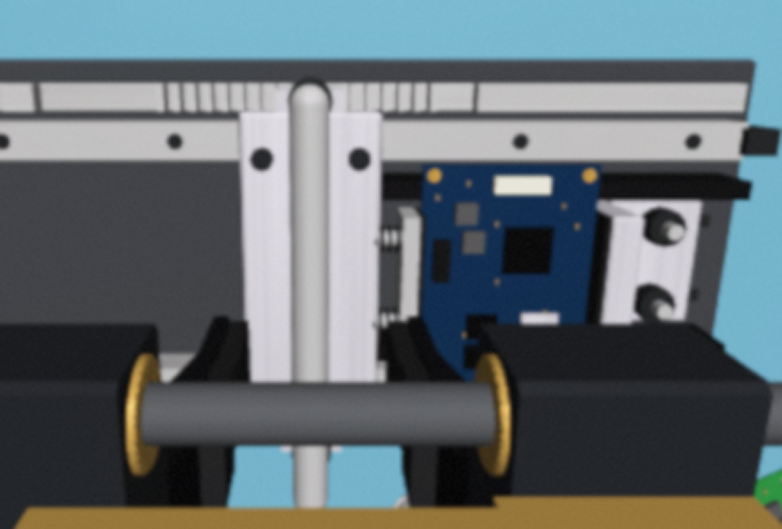

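Run:
```python
from h import *
import pickle
s,c=pickle.load(open('w6.pkl','rb'));T=wristT(s,c)
Y=np.array([-np.sin(np.radians(11.85)),np.cos(np.radians(11.85))]);o=np.array([.50786,-.06268])
H=lambda u,v,z:((onz(c,u,v,z,T)[:2]-o)@Y*1e3).round(2)
g=cv2.cvtColor(c['image'],cv2.COLOR_RGB2GRAY).astype(float)
print('rod',g[165:195].mean(0)[258:292].astype(int).tolist())
print('jaw row',g[192:202].mean(0)[296:350].astype(int).tolist())
print('teeth',g[138:147].mean(0)[205:335].astype(int).tolist())
for z in(.084,.09):print(z,'mm/px',(H(290,180,z)-H(260,180,z))/30,'u275',H(275,180,z))
print('u at .05',[(u,H(u,197,.051)) for u in(300,305,322,324)],'teeth mm/px',(H(330,142,.029)-H(210,142,.029))/120,H(275,142,.029))
```

```text
rod [203, 215, 219, 219, 219, 218, 211, 183, 144, 132, 146, 160, 170, 179, 186, 191, 194, 194, 193, 191, 187, 181, 171, 158, 158, 187, 209, 215, 216, 214, 212, 210, 208, 199]
jaw row [212, 210, 209, 208, 210, 212, 209, 199, 170, 119, 79, 79, 76, 70, 76, 80, 72, 70, 95, 139, 168, 178, 179, 179, 176, 162, 124, 72, 41, 39, 42, 41, 42, 42, 42, 41, 42, 42, 42, 42, 42, 46, 59, 68, 71, 72, 75, 77, 77, 77, 75, 67, 55, 50]
teeth [192, 192, 193, 196, 194, 178, 137, 122, 162, 188, 196, 195, 179, 140, 133, 168, 190, 197, 195, 179, 144, 142, 174, 191, 197, 196, 179, 148, 156, 183, 194, 198, 196, 180, 152, 167, 189, 196, 198, 196, 181, 158, 172, 191, 197, 198, 196, 182, 166, 178, 193, 197, 199, 200, 202, 204, 206, 207, 205, 193, 155, 123, 128, 149, 168, 182, 192, 201, 207, 209, 209, 208, 203, 196, 184, 165, 139, 115, 115, 161, 195, 207, 208, 208, 207, 198, 183, 187, 196, 200, 199, 199, 191, 171, 179, 195, 200, 199, 198, 189, 162, 172, 194, 199, 199, 194, 175, 149, 170, 193, 199, 198, 191, 164, 139, 167, 193, 199, 198, 188, 153, 129, 165, 192, 198, 197, 197, 197, 197, 197]
0.084 mm/px 0.6983333333333334 u275 -14.73
0.09 mm/px 0.6780000000000002 u275 -14.68
u at .05 [(300, np.float64(5.56)), (305, np.float64(9.68)), (322, np.float64(23.66)), (324, np.float64(25.31))] teeth mm/px 0.85625 -15.16
```

Run:
```python
from h import *
import pickle
t=np.radians(11.85);Y=np.array([-np.sin(t),np.cos(t)]);X=np.array([Y[1],-Y[0]]);o=np.array([.50786,-.06268])
def cross(r,a,b,lv):
    return [round(i+(lv-r[i])/(r[i+1]-r[i]),2) for i in range(a,b) if (r[i]-lv)*(r[i+1]-lv)<0]
for n,y in(('w2',-.0885),('w6',-.0135)):
    s,c=pickle.load(open(n+'.pkl','rb'));T=wristT(s,c);g=cv2.cvtColor(c['image'],cv2.COLOR_RGB2GRAY).astype(float)
    W=[]
    for v in range(155,225,10):
        k=cross(g[v:v+10].mean(0),260,296,178); W.append(k)
    print(n,s['position'],W)
    u=int(round(np.mean(W[0])));print('end col',g[118:145,u-2:u+3].mean(1).astype(int).tolist())
    for z in(.084,.09):
        P=lambda x:np.r_[o+X*x+Y*y,z]
        print(z,'end row',pix(c,P(-.066),T)[1],'width',pix(c,np.r_[o+X*-.03+Y*(y+.006),z],T)[0]-pix(c,np.r_[o+X*-.03+Y*(y-.006),z],T)[0])
```

```text
w2 [ 0.52781602 -0.15159637  0.15308781] [[np.float64(262.88), np.float64(270.16), np.float64(278.17), np.float64(282.73), np.float64(288.75), np.float64(295.42)], [np.float64(261.78), np.float64(270.24), np.float64(278.32), np.float64(282.79), np.float64(288.73)], [np.float64(270.29), np.float64(278.32), np.float64(282.64), np.float64(288.59)], [np.float64(270.33), np.float64(278.32), np.float64(282.48), np.float64(288.27)], [np.float64(270.31), np.float64(278.44), np.float64(282.39), np.float64(288.14)], [np.float64(270.29), np.float64(278.42), np.float64(282.27), np.float64(288.13)], [np.float64(270.27), np.float64(278.47), np.float64(282.2), np.float64(288.16)]]
end col [160, 151, 115, 80, 68, 66, 65, 65, 64, 60, 52, 77, 140, 178, 193, 198, 200, 201, 201, 197, 191, 184, 181, 181, 181, 181, 182]
0.084 end row 137.11913030370562 width 16.97948202178111
0.09 end row 137.37135264023473 width 17.46036982683262
w6 [ 0.50741275 -0.07515494  0.15220308] [[np.float64(264.99), np.float64(270.79), np.float64(279.39), np.float64(282.65)], [np.float64(264.97), np.float64(270.79), np.float64(279.35), np.float64(282.69), np.float64(290.88)], [np.float64(265.21), np.float64(270.89), np.float64(279.36), np.float64(282.68)], [np.float64(265.24), np.float64(270.93), np.float64(279.32), np.float64(282.64)], [np.float64(265.41), np.float64(271.09), np.float64(279.33), np.float64(282.67)], [np.float64(265.61), np.float64(271.14), np.float64(279.27), np.float64(282.68)], [np.float64(265.59), np.float64(271.18), np.float64(279.29), np.float64(282.73)]]
end col [169, 168, 168, 168, 168, 168, 160, 132, 95, 75, 69, 68, 67, 67, 65, 57, 49, 55, 101, 163, 196, 208, 212, 213, 214, 213, 208]
0.084 end row 144.14191065518162 width 16.939630352911024
0.09 end row 144.55395181894238 width 17.41890294569572
```

The checks agree:
- **Bar:** the rod's apparent width is no larger than in the bar-down picture, so the bar is fully down.
- **Notch:** the pins are at y ≈ -13.5, in the -13 notch.
- **Jaw spring:** the jaw is about 3 mm compressed, roughly 4–5 N on the board.
- **Robot:** it is clear of everything.

```bash
python3 -c "
from rig import *
print(hand_in())"
```

```text
the job is handed in; nothing more can be done
None
```

I handed the job in with the board clamped between the jaws: the bar is down in the notch at about y = -13 mm, the jaw spring is about 3 mm compressed (roughly 4–5 N, from images and wrist force), and the arm is clear of everything.

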